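# Hook the tool bracket into the slotted uprights and lock it

## Task

Pick up the loose steel bracket, hook both of its claws through the upper pair of slots in the two slotted uprights, and press it straight down, firmly but without forcing it, until it is fully home and the spring catch between the uprights snaps out over its back bar. Leave it hanging level and square there, locked, and do not shift the other things on the counter.

Things in the scene. Friction and masses are not known exactly. Their poses are not given: they have to be found in the camera images.
- bracket_center (a point): Loose bracket of bare folded steel, 0.2 to 0.4 kg, standing on its underside 28 mm below this point, which is the middle of its arm (pinch here). x to the claws, z up. Arm 30 wide, x -55 to +50, flat top at z +28; its side faces go down to the underside for x -25 to +50, else to z 0. A lip 14 high stands on the arm's front end. Carry it upright as it stands.
- bracket_press (a point): Point on the arm's flat top, mid-width, 28 mm in front of the back bar's rear face: place to press down with the shut fingers (much further out the claws bind). Axes as bracket_center. Back bar: x +20 to +28 of this point, 116 wide; wings at y 20 to 58 either side rise 10 above the arm's top; between them only a strip 16 high, its top level with the arm's top.
- bracket_claws (a point): Midway between the two claws, 63.5 mm behind bracket_center (x) and 24 above it; same axes. Claws at y +-45, 6 wide, behind the wings. Each: a neck (z 0 to +8) from the bar's rear face (x -5.5) to x +5.5, ending in a hook (x +0.5 to +5.5) hanging from z +8 to z -24. The 6 mm gap between bar and hook goes over the uprights' 4 mm plate.
- stand: Fixed steel stand with two slotted uprights. Origin: on the counter, midway between the uprights, below their front face; x points backwards, from the face where the bracket enters, z up. Uprights: strips 28 wide at y +-45, plate 4 thick (x 0 to 4), top at z 186, two slots each, 12 wide, 44 high: lower (z 74 to 118, unused) and upper (z 132 to 176). Slippery, friction about 0.15.
- slots (a point): Fixed point of the stand: nominal middle of the upper sills on the front face (stand x 0, y 0, z 132); axes as the stand. The strips are clamped up to 10 mm higher or lower than this, each time anew (slots and catch together): not measured, feel or see it. Claws enter level, bracket_claws 25 to 35 mm above the sill; home: bracket_claws at sill height, 3.5 to 5.5 mm behind the face.
- catch (a joint): Spring catch between the uprights: nose 24 wide, ramp on top, 6.5 mm proud. Value: m pushed back, 0 = out, 0.010 at most. The back bar's strip meets its ramp some 22 mm above home; a push of about 6 to 14 N drives it back (weight alone does not); at home it snaps out over the strip (value 0), the necks stand on the sills and force rises steeply. Bracket-to-stand load must stay under 60 N: push under 25 N.
- organiser: Bystander (mm): clear plastic screw organiser with a snap lid, 124 x 174 x 40, origin at the centre of its underside.
- pliers_long: Bystander (mm): steel pliers with black grips lying flat, 190 long, 62 wide, 16 high, origin on the counter at mid-length.
- pliers_short: Bystander (mm): the same, 150 long.
- trowel: Bystander (mm): garden trowel lying flat, wooden handle and green blade, 300 long, 75 wide, 28 high, origin on the counter near mid-length.
- dustpan: Bystander (mm): aluminium dustpan 160 x 220 x 50 with a handle to +x, origin at the centre of its underside.
- stopper: Bystander (mm): black rubber stopper standing on its small end, 46 across, 32 high, origin at the centre of its underside.
Things that resemble listed ones, but are neither listed nor needed, are in the scene too. What is shaped like the part that bears bracket_center but green, purple or red is not meant.

How it is judged:
On the way, in this order (a step that is already met when the one before it is completed fails the run):
1. the claws are through the upper slots, the bracket not yet pressed down (x of bracket_claws in the frame of stand between 0.0015 and 0.0085 m and y of bracket_claws in the frame of stand between -0.005 and 0.005 m and angle between bracket_claws's own z axis and vertical below 0.08 rad and angle between the x axis of bracket_claws and the x axis of stand, either way round below 0.08 rad and z of bracket_claws in the frame of stand between 0.1445 and 0.18 m), for 0.1 s.
2. the hooked bracket is being pressed down by the fingers, the catch pushed back (x of bracket_claws in the frame of stand between 0.0015 and 0.0085 m and y of bracket_claws in the frame of stand between -0.005 and 0.005 m and value of joint catch above 0.002 m and contact force between the fingers and bracket above 2 N), for 0.02 s.
3. fully home, the catch snapped out over the back bar (x of bracket_claws in the frame of stand between 0.0015 and 0.0085 m and y of bracket_claws in the frame of stand between -0.005 and 0.005 m and angle between bracket_claws's own z axis and vertical below 0.08 rad and angle between the x axis of bracket_claws and the x axis of stand, either way round below 0.08 rad and z of bracket_claws in the frame of stand between 0.12 and 0.143 m and value of joint catch below 0.0015 m), for 0.2 s.
At the end, for the whole second after the job is handed in: Bracket at rest, fingers off it; bracket_claws 1.5 to 8.5 mm behind the front face of the uprights, within 5 mm of the middle, 120 to 143 mm above the counter; level and square to the stand within 0.08 rad; the catch out again (pushed back less than 1.5 mm) (all of step 3 and linear speed of bracket below 0.01 m/s and not (contact force between the fingers and bracket above 0.05 N)); the robot touches nothing.
It fails at once if the bracket is forced: more than 60 N between it and the stand (contact force between bracket and stand above 60 N).
It fails at once if another thing on the counter is shifted by more than 20 mm (distance of any of organiser, pliers_long, pliers_short, trowel, dustpan, stopper from where it was at the start of the episode above 0.02 m).
It also fails if it takes over 70 s, if anything falls off the work surface, if the arm or the gripper's body presses on something with over 40 N, if the wrist force passes 120 N, or if a joint passes its speed limit or range.

## Robot

A 7-joint arm with a two-finger parallel gripper is mounted at the origin on the work surface. World frame = base frame: x ahead of the robot, y to its left, z up, the work surface at z = 0. Lengths are in m, angles in rad, forces in N, time in s.
With the tool pointing down it reaches from about 0.425 to 0.95 m from the base axis. Payload 4.7 kg.
Tool frame: the origin (TCP) lies between the finger pads; the fingertips stand 25 mm ahead of it and the grasp point (between the pads) lies 6 mm ahead of it; z points along the fingers, y is the line along which they close (so a half turn about z gives the same grasp; the last joint's range is limited). The gripper opens to 85 mm and grips with 20 to 120 N. Pads are 22 mm wide; open, the fingers measure 114 mm over their backs; the gripper's body (76 mm by 85 mm) begins 54 mm behind the grasp point. The pads swing forward as they close: fully open they stand 13 mm farther back than shut.
Start: joints at [-1.244, 0.469, -0.049, 1.532, 0.024, 1.141, -0.082], TCP at [0.235, 0.633, 0.256] pointing down, gripper open.
Joint ranges: [-2.59, 2.59], [-0.33, 1.99], [-1.39, 1.29], [0.1, 2.45], [-1.04, 4.18], [0.21, 1.99], [-2.66, 2.66]. Speed limits (rad/s): [2.57, 2.57, 3.14, 3.14, 3.14, 3.14, 3.14].

## Interface

Orientations are given as a 3x3 rotation matrix whose columns are the frame's x, y, z axes.
In Python, from rig import * gives the robot as it stands. Calls block until the motion is done:
- movep(position, orientation): joint-space move of the TCP to a pose.
- move_l(position, attitude=None, feed=0.15, until_force=None): straight line of the TCP; attitude=None keeps the orientation; feed is the mean speed in m/s. With until_force (N) it stops when the force on the tool has changed by that much, and returns True; else False.
- move_joints(angles): joint-space move.
- command_gripper(opening, newtons=None): finger opening in m; newtons is the grip in N (None keeps the last); returns when the fingers have stopped.
- sleep(seconds).
- inverse_kinematics(position, orientation): joint angles nearest the present ones, or None.
- sense(): the state.
- camera(name): name is "side" or "top" or "wrist"; returns (picture, depth): 400x640x3 uint8, red, green, blue; 400x640 float32, m along the optical axis (not along the pixel's ray), 0 where there is no reading.
- camera_params(name): a dict with "K" (3x3 intrinsics, pixels), "position" and "rotation" of the camera in the world; the wrist camera has in their place "tool_from_camera" (4x4, takes a point from camera to tool coordinates, whose origin is the TCP and whose axes are the flange's). Camera axes: x right, y down, z forward; pixel columns grow to the right and rows downward; lengths in m; the calibration is good to about 2 mm. A picture is of the moment at which its call begins: read the wrist's pose just before it. camera_params takes no time and is no camera call.
A pose or a line that the arm cannot do raises Unreachable and nothing moves.
- finish_job(): hands the job in; it is judged then, once.
The state is a dict: "time_s": time; "joint_pos": joint angles; "qd": joint speeds; "joint_efforts": joint torques, N m; "position": TCP position; "tcp_rot": TCP orientation; "wrist_force": force on the tool from outside, world axes, zero at the start; "ft_torque": the same for the moment, N m; "finger_gap": finger opening in m; "gripper_force": force on a finger pad.
Only numpy, scipy, OpenCV 4.12 (cv2) and the standard library are available. Lean on these libraries where they do the work, as an engineer would, in place of code of your own. Each camera call takes 0.05 s, during which the arm holds its last target. There are 200 camera calls.

## Working session

There is one attempt and no reset: what is moved stays moved. The work goes in short steps, each a Python script; the robot and the scene stay as the last script left them, time stands still between calls to the robot, and variables do not carry over. Pictures are saved under pics/ and viewed, at most 10 in all, crops included, and the job is handed in when it is done.

```bash
ls; mkdir -p pics
cat > h.py <<'E'
from rig import *
import numpy as np, cv2
def grab(n):
    s=sense(); im,d=camera(n); p=camera_params(n); K=np.array(p["K"])
    if n=="wrist":
        T=np.eye(4);T[:3,:3]=s["tcp_rot"];T[:3,3]=s["position"]
        T=T@np.array(p["tool_from_camera"]);R,t=T[:3,:3],T[:3,3]
    else: R,t=np.array(p["rotation"]),np.array(p["position"])
    return im,d,K,R,t
def cloud(d,K,R,t):
    v,u=np.mgrid[:d.shape[0],:d.shape[1]]
    P=np.stack([(u-K[0,2])/K[0,0]*d,(v-K[1,2])/K[1,1]*d,d],-1)
    W=P@R.T+t; W[d==0]=np.nan
    return W
def save(n,im): cv2.imwrite("pics/"+n,cv2.cvtColor(im,cv2.COLOR_RGB2BGR))
E
python3 - <<'E'
from h import *
for n in("top","side"):
    im,d,K,R,t=grab(n); save(n+".png",im); np.savez(n+".npz",im=im,d=d,K=K,R=R,t=t); print(n,K[0,0],t,R.round(2).tolist(),(d>0).mean())
s=sense();print(s["time_s"],s["position"],s["tcp_rot"],s["wrist_force"])
E
```

```text
pics
top 436.76122275643104 [0.35490275 0.03669762 1.28789416] [[-0.02, -1.0, 0.08], [-1.0, 0.02, 0.01], [-0.01, -0.08, -1.0]] 0.99608984375
side 364.1376994348018 [-0.01468058 -0.49780313  0.91232888] [[0.77, -0.48, 0.43], [-0.64, -0.59, 0.5], [0.02, -0.65, -0.76]] 0.99610546875
0.1 [0.23494146 0.63226881 0.25534097] [[-9.37394143e-01  3.48269894e-01 -5.48530983e-04]
 [ 3.48270314e-01  9.37392535e-01 -1.73883029e-03]
 [-9.13933915e-05 -1.82100639e-03 -9.99998338e-01]] [-0.07111471  0.18555333 -0.09271046]
```

View pics/top.png

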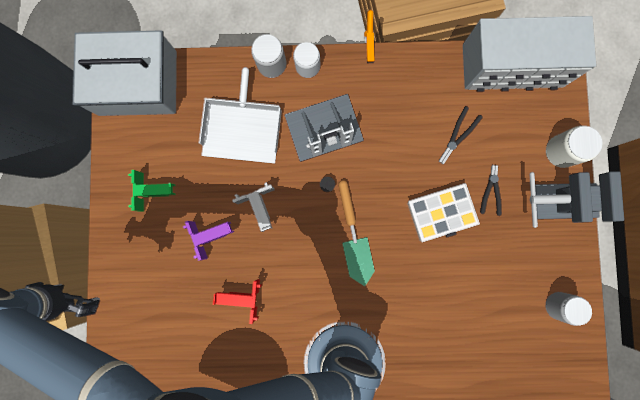

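View pics/side.png

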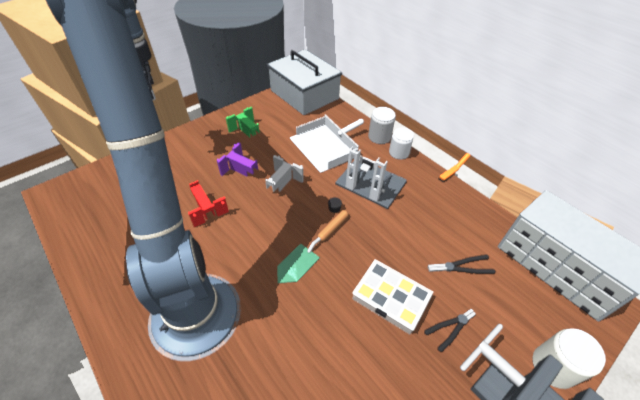

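Run:
```python
from h import *
a=np.load("top.npz");b=np.load("side.npz")
def crop(im,u,v,w,h,k): return cv2.resize(im[v:v+h,u:u+w],None,fx=k,fy=k,interpolation=cv2.INTER_CUBIC)
c=np.vstack([np.hstack([crop(a["im"],225,85,150,100,2.6),crop(a["im"],200,170,150,100,2.6)]),np.hstack([crop(b["im"],300,130,150,100,2.6),crop(b["im"],230,130,150,100,2.6)])])
save("crop.png",c);print(c.shape)
for n,q in(("top",a),("side",b)):
    W=cloud(q["d"],q["K"],q["R"],q["t"])
    u0,v0,u1,v1={"top":(230,178,285,235),"side":(262,152,305,195)}[n]
    P=W[v0:v1,u0:u1].reshape(-1,3);m=(P[:,2]>.015)&(P[:,2]<.12);m&=~np.isnan(P[:,0])
    Q=P[m];print(n,"bracket",len(Q),Q.mean(0).round(4),np.percentile(Q[:,2],[5,25,50,75,95,99]).round(3))
    r=cv2.minAreaRect((Q[:,:2]*1000).astype(np.float32));print(r,cv2.boxPoints(r).round())
    # robust arm top vs bar
    u0,v0,u1,v1={"top":(285,90,365,165),"side":(335,140,408,208)}[n]
    P=W[v0:v1,u0:u1].reshape(-1,3)
    for lo,hi in((.005,.05),(.05,.1),(.1,.16),(.16,.21)):
        m=(P[:,2]>lo)&(P[:,2]<hi);Q=P[m]
        if len(Q)>4:
            r=cv2.minAreaRect((Q[:,:2]*1000).astype(np.float32));print("stand",lo,len(Q),np.array(r[0]).round(1),np.array(r[1]).round(1),round(r[2],1),Q[:,2].max().round(4),cv2.boxPoints(r).round().tolist())
```

```text
(520, 780, 3)
top bracket 682 [0.4487 0.2389 0.0537] [0.028 0.052 0.056 0.058 0.068 0.071]
((445.4043273925781, 258.12677001953125), (120.42707824707031, 143.03924560546875), 87.95669555664062) [[372. 201.]
 [515. 195.]
 [519. 316.]
 [376. 321.]]
stand 0.005 2780 [685.5  42.7] [222.1 235.3] 0.5 0.0499 [[573.0, 159.0], [575.0, -76.0], [797.0, -74.0], [796.0, 161.0]]
stand 0.05 182 [640.4  31.5] [ 57.6 118. ] 17.1 0.0994 [[596.0, 79.0], [630.0, -33.0], [685.0, -16.0], [651.0, 96.0]]
stand 0.1 309 [622.8  26.1] [ 33.4 118. ] 16.5 0.1599 [[590.0, 78.0], [624.0, -35.0], [656.0, -26.0], [622.0, 87.0]]
stand 0.16 91 [624.2  26.7] [ 22.5 117.5] 17.3 0.1823 [[596.0, 79.0], [631.0, -33.0], [652.0, -26.0], [617.0, 86.0]]
side bracket 653 [0.4556 0.2343 0.0488] [0.02  0.039 0.055 0.058 0.067 0.07 ]
((442.4831237792969, 236.3718719482422), (126.66541290283203, 116.0647201538086), 18.447731018066406) [[364. 271.]
 [401. 161.]
 [521. 201.]
 [484. 311.]]
stand 0.005 1943 [720.4  69.6] [368.3 265.6] 48.6 0.05 [[499.0, 19.0], [698.0, -156.0], [942.0, 120.0], [743.0, 296.0]]
stand 0.05 406 [720.1  96.6] [258.  186.2] 20.4 0.0994 [[567.0, 139.0], [632.0, -36.0], [873.0, 54.0], [809.0, 229.0]]
stand 0.1 425 [624.8  27. ] [ 34.  120.6] 18.2 0.16 [[590.0, 79.0], [627.0, -36.0], [660.0, -25.0], [622.0, 90.0]]
stand 0.16 128 [625.9  26.5] [ 24.3 119.3] 17.1 0.1803 [[597.0, 80.0], [632.0, -34.0], [655.0, -27.0], [620.0, 87.0]]
```

View pics/crop.png

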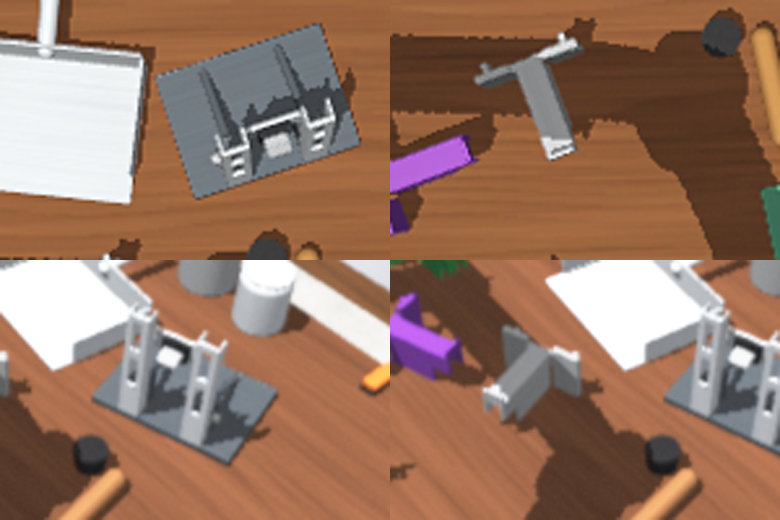

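The thing I want is the grey bracket at top px (258,207). Its look-alikes are green (150,190), purple (208,238) and red (238,300), all excluded by colour. The crop shows its lip on the robot side and its claws pointing away. The stand's uprights at about (305,145) and (350,135) face the robot, with the catch nose between them.

```bash
cat >> h.py <<'E'
def tool(yaw,flip=1):
    "tool down, tool y along +-(y axis of a frame with this yaw)"
    y=flip*np.array([-np.sin(yaw),np.cos(yaw),0]); z=np.array([0,0,-1.]); return np.column_stack([np.cross(y,z),y,z])
E
python3 - <<'E'
from h import *
print(np.round(camera_params("wrist")["tool_from_camera"],3).tolist(),camera_params("wrist")["K"])
y=np.radians(18)
for f in(1,-1):
    for p in((.45,.235,.3),(.45,.235,.03),(.56,.01,.14),(.58,.02,.14)): 
        q=inverse_kinematics(p,tool(y,f)); print(f,p,None if q is None else np.round(q,2))
E
```

```text
[[-0.0, -0.964, -0.267, 0.066], [1.0, -0.0, -0.001, 0.001], [0.0, -0.267, 0.964, -0.117], [0.0, 0.0, 0.0, 1.0]] [[336.88693454   0.         322.11915129]
 [  0.         336.88693454 203.11389691]
 [  0.           0.           1.        ]]
1 (0.45, 0.235, 0.3) [-0.59  0.16  0.03  1.87 -0.01  1.12  1.33]
1 (0.45, 0.235, 0.03) [-0.52  0.52 -0.06  2.1   0.06  0.52  1.27]
1 (0.56, 0.01, 0.14) [-0.26  0.42  0.21  1.94 -0.12  0.8   1.9 ]
1 (0.58, 0.02, 0.14) [-0.25  0.44  0.18  1.89 -0.11  0.82  1.88]
-1 (0.45, 0.235, 0.3) [-1.05  0.16  0.56  1.89 -0.09  1.12 -1.72]
-1 (0.45, 0.235, 0.03) [-0.87  0.55  0.39  2.12 -0.41  0.54 -1.43]
-1 (0.56, 0.01, 0.14) [-0.58  0.48  0.64  1.95 -0.38  0.83 -0.99]
-1 (0.58, 0.02, 0.14) [-0.58  0.5   0.63  1.91 -0.39  0.86 -1.  ]
```

Run:
```python
from h import *
y=np.radians(18);o=tool(y)
movep([.47,.235,.25],o); move_l([.49,.245,.19],o)
q=grab("wrist");np.savez("wb.npz",im=q[0],d=q[1],K=q[2],R=q[3],t=q[4])
movep([.605,.02,.30],o)
r=grab("wrist");np.savez("ws.npz",im=r[0],d=r[1],K=r[2],R=r[3],t=r[4])
save("w.png",np.hstack([q[0][:,130:520],r[0][:,130:520]]))
print(sense()["time_s"])
```

```text
3.5333
```

View pics/w.png

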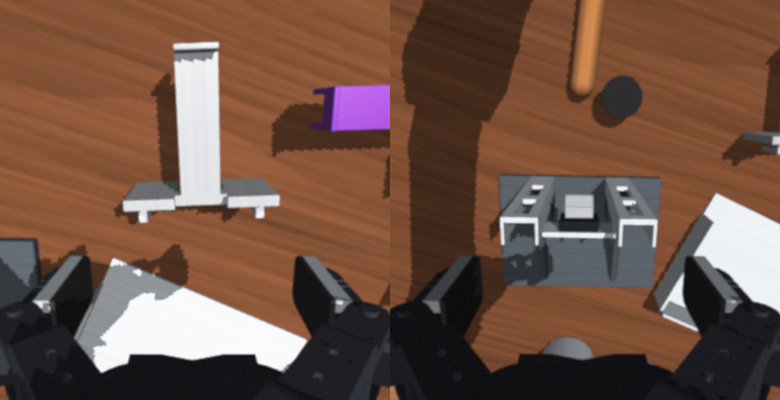

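The left panel (bracket view) shows the wings at about (150,195) and (250,195) and the claws at (143,214) and (260,211). The right panel (stand view) shows the tops of the two uprights at about (520,218) and (637,218), with the slots in their front plates. Next I take metric values from the depth.

Run:
```python
from h import *
y=np.radians(18); ex=np.array([np.cos(y),np.sin(y)]);ey=np.array([-np.sin(y),np.cos(y)])
def loc(W): return np.stack([W[...,:2]@ex,W[...,:2]@ey,W[...,2]],-1)*1000
b=np.load("wb.npz");W=loc(cloud(b["d"],b["K"],b["R"],b["t"]))
sub=W[30:235,240:420].reshape(-1,3);print("counter z",np.nanmedian(sub[sub[:,2]<15][:,2]))
def rect(Q): r=cv2.minAreaRect(Q[:,:2].astype(np.float32));return np.round(r[0],1),np.round(r[1],1),round(r[2],2)
w=sub[(sub[:,2]>61)&(sub[:,0]>np.nanmedian(sub[sub[:,2]>61][:,0])-20)]
print("wings",len(w),rect(w),np.percentile(w[:,2],[5,50,95]).round(1),w.min(0).round(1),w.max(0).round(1))
for s in(-1,1):
    q=w[s*(w[:,1]-w[:,1].mean())>0];print(s,"rear x by top pts",np.percentile(q[:,0],[5,50,95,100]).round(1))
a=sub[(sub[:,2]>50)&(sub[:,2]<61)]
print("arm",rect(a),np.percentile(a[:,2],[5,50,95]).round(1))
a2=a[a[:,0]<w[:,0].min()-5]
# arm mid-line slope
xs=np.arange(a2[:,0].min()+5,a2[:,0].max()-5,5);mid=[];wd=[]
for x in xs:
    q=a2[abs(a2[:,0]-x)<2.5][:,1];mid.append((q.min()+q.max())/2);wd.append(q.max()-q.min())
p=np.polyfit(xs,mid,1);print("arm yaw off",np.degrees(np.arctan(p[0])),"mid y at",xs.mean(),np.polyval(p,xs.mean()),np.mean(wd),a2[:,0].min())
l=sub[(sub[:,2]>62)&(sub[:,0]<w[:,0].min()-40)];print("lip",len(l),rect(l) if len(l)>3 else"")
s=np.load("ws.npz");W=loc(cloud(s["d"],s["K"],s["R"],s["t"]));sub=W[165:262,235:415]
P=sub.reshape(-1,3);print("z hist",np.histogram(P[:,2],bins=np.arange(0,205,10))[0])
for k in(-1,1):
  T=P[(P[:,2]>150)]; c=(T[:,1].min()+T[:,1].max())/2
  t=T[k*(T[:,1]-c)>0]; print(k,"z max",np.percentile(t[:,2],[50,90,95,99,100]).round(1),"y",t[:,1].min().round(1),t[:,1].max().round(1),"x",np.percentile(t[:,0],[0,2,5,10,50]).round(1))
  for z in range(60,200,10):
    q=t if 0 else P[(abs(P[:,2]-z)<3)&(k*(P[:,1]-c)>0)&(abs(P[:,1]-c)>30)]
    if len(q)>3: print(z,len(q),np.percentile(q[:,0],[2,10,25,50]).round(1),q[:,1].min().round(1),q[:,1].max().round(1))
```

```text
counter z -0.6812500249913089
wings 1206 (array([543.1,  88.6]), array([  8.8, 116.1]), 2.13) [62.8 65.1 66.2] [536.7  30.4  61. ] [549.4 146.7  67.1]
-1 rear x by top pts [540.6 544.1 548.5 549.4]
1 rear x by top pts [537.5 541.3 545.4 546.5]
arm (array([498.2,  86.8]), array([120.5, 116.1]), 2.32) [54.  55.3 57.4]
arm yaw off 2.207626999661285 mid y at 482.4853922504032 86.18213170380633 29.608477807479215 437.4853922504032
lip 373 (array([436.5,  84.2]), array([ 4.4, 29.5]), 2.93)
z hist [1349 6304  223  415  263  178  406  134  145  156  170  238  441 1012
 1228  293  409  882    0    0]
-1 z max [172.1 176.1 176.4 177.1 177.6] y -227.5 -198.9 x [593.2 593.5 593.6 593.7 596.2]
60 182 [593.5 593.7 596.9 619.6] -227.4 -198.8
70 26 [593.4 593.5 593.6 593.9] -226.2 -198.9
80 28 [593.4 593.5 593.6 593.8] -226.5 -199.2
90 36 [593.4 593.6 593.8 594. ] -226.7 -199.1
100 42 [593.5 593.6 593.7 593.9] -226.8 -199.0
110 45 [593.3 593.5 593.6 593.9] -226.1 -199.0
120 109 [593.5 593.7 593.8 594.3] -226.9 -198.9
130 70 [593.5 593.7 593.8 594. ] -226.9 -198.6
140 83 [593.4 593.6 593.9 594.7] -22
[... 152 characters left out ...]

180 11 [594.4 594.4 595.6 596. ] -226.1 -199.0
1 z max [172.2 176.1 176.3 176.8 177.5] y -137.4 -109.0 x [594.4 594.7 594.8 595.  597.6]
60 165 [594.8 595.3 604.3 621.6] -137.4 -109.1
70 37 [594.7 595.  595.1 595.5] -137.0 -109.0
80 39 [594.8 595.  595.1 595.4] -137.3 -109.3
90 41 [594.7 594.8 595.1 595.4] -137.2 -109.8
100 49 [594.5 594.9 595.1 595.6] -137.2 -109.0
110 69 [594.7 594.9 595.  595.2] -137.3 -109.3
120 113 [594.8 595.  595.2 596.2] -137.9 -109.3
130 59 [594.7 594.9 595.1 595.4] -137.9 -109.5
140 71 [594.6 594.9 595.1 595.7] -137.8 -109.2
150 84 [594.7 594.9 595.1 596.5] -137.5 -109.2
160 98 [594.8 594.9 595.1 596.2] -137.3 -109.1
170 152 [594.7 594.9 595.  595.2] -137.4 -109.3
```

```bash
cat >> h.py <<'E'
L=lambda x,y:(np.array([[np.cos(A18),-np.sin(A18)],[np.sin(A18),np.cos(A18)]])@[x,y])/1000
A18=np.radians(18)
YB=np.radians(20.2); YS=np.radians(18-.83)
CB=L(489.15,86.5)                    # bracket_center xy
S0=L(594.35,-168.2)                  # stand origin xy (front face, middle)
SX=np.array([np.cos(YS),np.sin(YS)]); SY=np.array([-SX[1],SX[0]])
def st(): 
    s=sense();return s["time_s"],s["position"].round(4) if hasattr(s["position"],"round") else np.round(s["position"],4),np.round(s["wrist_force"],1),round(s["finger_gap"],4)
E
python3 - <<'E'
from h import *
s=np.load("ws.npz");W=cloud(s["d"],s["K"],s["R"],s["t"])[165:262,235:415].reshape(-1,3)
X=(W[:,:2]-S0)@SX*1e3;Y=(W[:,:2]-S0)@SY*1e3;Z=W[:,2]*1e3
for k in(-1,1):
    m=(abs(X)<2.5)&(abs(Y-45*k)<3.5)&(Z>30); print(k,np.sort(Z[m]).round(0).astype(int).tolist())
print(CB,S0)
o=tool(YB)
movep([*CB,.2],o); command_gripper(.06,60)
move_l([*CB,.09],o,.15); move_l([*CB,.034],o,.06,until_force=8); print(st())
command_gripper(0.0,60); print(st())
move_l([*CB,.10],o,.08); sleep(.2); print(st(),sense()["gripper_force"])
E
```

```text
-1 [31, 34, 34, 34, 34, 34, 35, 39, 39, 40, 40, 41, 41, 41, 45, 46, 46, 47, 47, 47, 51, 51, 52, 52, 52, 53, 56, 56, 56, 57, 57, 57, 58, 61, 61, 61, 62, 62, 62, 62, 63, 63, 63, 63, 64, 64, 64, 64, 64, 64, 65, 65, 109, 109, 110, 110, 110, 111, 111, 113, 113, 113, 114, 114, 114, 115, 117, 117, 117, 117, 117, 118, 119, 120, 120, 120, 121, 121, 121, 121, 121, 121, 121, 122, 122, 122, 122, 122, 122, 122, 122, 122, 122, 123, 123, 123, 123, 166, 166, 166, 166, 167, 167, 167, 167, 168, 168, 168, 169, 169, 169, 169, 169, 169, 170, 170, 170, 171, 171, 171, 172, 172, 172, 173, 173, 173, 174, 174, 174, 174, 174, 174, 174, 174, 174, 174, 175, 175, 175, 175, 175, 175, 175, 175, 175, 176, 176, 176, 176, 176, 176, 176, 176, 176, 176, 176, 176, 177, 177, 177, 177, 177, 177, 177]
1 [31, 33, 33, 33, 34, 34, 38, 38, 39, 39, 39, 39, 40, 43, 44, 44, 44, 45, 45, 49, 49, 50, 50, 50, 51, 51, 54, 55, 55, 55, 55, 56, 58, 59, 59, 59, 61, 61, 61, 62, 62, 63, 63, 63, 63, 63, 63, 64, 64, 64, 64, 107, 107, 108, 108, 108, 109, 111, 111, 111, 111, 112, 112, 113, 115, 115, 115, 116, 116, 116, 116, 117, 118, 119, 119, 119, 119, 119, 119, 120, 121, 121, 121, 121, 121, 121, 121, 121, 121, 121, 122, 122, 122, 122, 122, 122, 122, 122, 122, 122, 123, 123, 167, 167, 167, 167, 167, 168, 168, 168, 168, 169, 169, 169, 169, 170, 170, 170, 171, 171, 172, 172, 172, 172, 173, 173, 173, 173, 173, 173, 174, 174, 174, 174, 175, 175, 175, 175, 175, 175, 175, 175, 175, 175, 175, 175, 175, 175, 175, 175, 176, 176, 176, 176, 176, 176, 176, 176, 176, 176, 176, 176, 176, 176, 176, 176, 177, 177]
[0.43847932 0.23342205] [0.6172371  0.02369654]
(6.9833, array([0.4387, 0.2336, 0.0343]), array([-0.3, -0.2,  0.5]), 0.0601)
(7.3583, array([0.4387, 0.2335, 0.0345]), array([-0.5, -0.7,  4.1]), 0.029)
(8.5333, array([0.4382, 0.2332, 0.0995]), array([-0.7,  0.7, -3.8]), 0.0294) 59.31066334247589
```

```bash
cat >> h.py <<'E'
OS=tool(YS)
def P(xc,zc,yc=0): # TCP target for bracket_claws at stand x,y (m), world z
    return [*(S0+SX*(xc-.0635)+SY*yc), zc-.024+.0065]
def claws():
    s=sense();p=np.array(s["position"]);d=p[:2]-S0
    f=np.array(s["wrist_force"]);return "t %.2f claws x %.2f y %.2f z %.2f mm"%(s["time_s"],(d@SX+.0635)*1e3,d@SY*1e3,(p[2]+.0175)*1e3),"F",np.round([f[:2]@SX,f[:2]@SY,f[2]],1),"M",np.round(s["ft_torque"],2)
E
python3 - <<'E'
from h import *
move_l([*CB,.18],feed=.2)
movep([*P(-.06,0)[:2],.18],OS); move_l(P(-.05,.1535),OS,.1); sleep(.3); print(claws())
for n in("side","top"):
    im,d,K,R,t=grab(n); W=cloud(d,K,R,t).reshape(-1,3);np.savez("pre_"+n,im=im,d=d,K=K,R=R,t=t)
    X=(W[:,:2]-S0)@SX*1e3;Y=(W[:,:2]-S0)@SY*1e3;Z=W[:,2]*1e3
    m=(X>-70)&(X<-35)&(abs(Y)>18)&(abs(Y)<75)&(Z>140)&(Z<185); print(n,"wings",m.sum())
    if m.sum()>5: print(" X",np.percentile(X[m],[5,50,95]).round(1),"Y",Y[m].min().round(1),Y[m].max().round(1),"Z",np.percentile(Z[m],[5,50,95,100]).round(1))
    m=(X>-6)&(X<12)&(abs(Y)<75)&(Z>155)&(Z<195); print(n,"stand",m.sum())
    if m.sum()>5: print(" X",np.percentile(X[m],[1,5,50]).round(1),"Y",Y[m].min().round(1),Y[m].max().round(1),"Z",np.percentile(Z[m],[95,100]).round(1))
save("pre.png",np.hstack([cv2.resize(im[90:190,260:400],(560,400)),]) )
E
```

```text
('t 10.97 claws x -49.80 y -0.14 z 154.04 mm', 'F', array([ 0.2, -0. , -3.1]), 'M', array([-0.01,  0.09,  0.02]))
side wings 53
 X [-66.8 -63.5 -54.1] Y -58.4 -18.9 Z [142.2 161.7 170.1 171.9]
side stand 61
 X [-3.4 -3.  -0.4] Y -59.0 -30.9 Z [178.2 179.3]
top wings 45
 X [-66.8 -62.6 -50.4] Y 38.9 58.4 Z [148.4 164.6 169.5 171. ]
top stand 86
 X [-4.2 -3.8 -1.4] Y -58.5 59.5 Z [177.9 181.1]
```

View pics/pre.png

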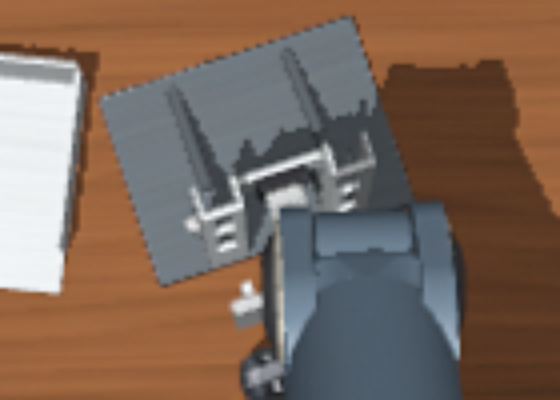

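The picture shows the left claw at (247,290), lined up with the left upright at (220,225). The depth reading puts both wings within about 1 mm of the strips. I go in by feel.

Run:
```python
from h import *
print(move_l(P(-.012,.153),OS,.05),claws())
r=move_l(P(.010,.153),OS,.01,until_force=4); print(r,claws())
```

```text
False ('t 11.98 claws x -12.40 y -0.03 z 152.85 mm', 'F', array([ 0.4,  0.4, -2.9]), 'M', array([-0.05,  0.04, -0.01]))
True ('t 13.64 claws x 4.52 y 0.24 z 151.66 mm', 'F', array([-0.4,  0.6, -2.8]), 'M', array([-0.06,  0.04,  0.04]))
```

Run:
```python
from h import *
move_l(P(.0036,.153),OS,.02); sleep(.3); print(claws())
r=move_l(P(.009,.153),OS,.006,until_force=3); print(r,claws()); sleep(.2); print(claws())
```

```text
('t 14.19 claws x 3.58 y 0.06 z 152.90 mm', 'F', array([ 0.1,  0.3, -4. ]), 'M', array([-0.07,  0.08,  0.01]))
True ('t 14.75 claws x 4.53 y 0.26 z 151.77 mm', 'F', array([-0.5, -0.4, -2.1]), 'M', array([-0.06,  0.07,  0.02]))
('t 14.95 claws x 3.67 y 0.48 z 150.92 mm', 'F', array([-0.3,  0.2, -3.4]), 'M', array([-0.02,  0.09,  0.06]))
```

Run:
```python
from h import *
move_l(P(.0036,.153),OS,.02); sleep(.3); print(claws())
for z in(.150,.147,.1445,.142,.140,.138):
    r=move_l(P(.0036,z),OS,.015,until_force=12); print(z,r,*claws())
    if r: break
```

```text
('t 15.50 claws x 3.63 y 0.03 z 152.98 mm', 'F', array([-0.4,  0.1, -2. ]), 'M', array([0.  , 0.05, 0.02]))
0.15 False t 15.85 claws x 3.48 y 0.04 z 149.79 mm F [ 0.1  0.9 -3.3] M [-0.06  0.    0.01]
0.147 False t 16.20 claws x 3.50 y 0.02 z 146.85 mm F [ 0.2  0.2 -2.5] M [ 0.02  0.08 -0.  ]
0.1445 False t 16.52 claws x 3.55 y -0.17 z 144.71 mm F [-0.9 -0.8  0.3] M [-0.07  0.23  0.01]
0.142 False t 16.83 claws x 3.59 y -0.20 z 142.11 mm F [-2.8 -0.4  2.2] M [-0.2   0.25  0.02]
0.14 False t 17.12 claws x 3.58 y 0.07 z 139.54 mm F [ 0.  -0.3 -2.1] M [-0.11  0.09 -0.04]
0.138 False t 17.40 claws x 3.60 y 0.17 z 137.55 mm F [ 0.1  0.2 -4.3] M [-0.07 -0.02  0.  ]
```

Run:
```python
from h import *
im,d,K,R,t=grab("side"); save("hook.png",cv2.resize(im[125:215,300:420],(800,600),interpolation=cv2.INTER_CUBIC))
W=cloud(d,K,R,t).reshape(-1,3)
X=(W[:,:2]-S0)@SX*1e3;Y=(W[:,:2]-S0)@SY*1e3;Z=W[:,2]*1e3
m=(X>-24)&(X<-6)&(Y<-20)&(Y>-62)&(Z>100)&(Z<172)
print(m.sum(),Z[m].max(),np.c_[X,Y,Z][m][np.argsort(-Z[m])][::6].round(1).tolist(),*claws())
```

```text
72 154.49397225949312 [[-7.2, -56.7, 154.5], [-9.4, -58.0, 152.9], [-10.0, -50.3, 140.7], [-10.4, -48.0, 135.4], [-8.7, -48.0, 129.7], [-10.9, -22.4, 125.7], [-11.1, -53.7, 122.1], [-11.2, -44.4, 116.8], [-10.9, -48.0, 114.2], [-10.9, -38.6, 108.7], [-11.3, -49.4, 106.6], [-11.7, -46.4, 105.1]] t 17.45 claws x 3.61 y 0.19 z 137.57 mm F [ 0.8 -1.7 -3.7] M [-0.08 -0.06 -0.04]
```

View pics/hook.png

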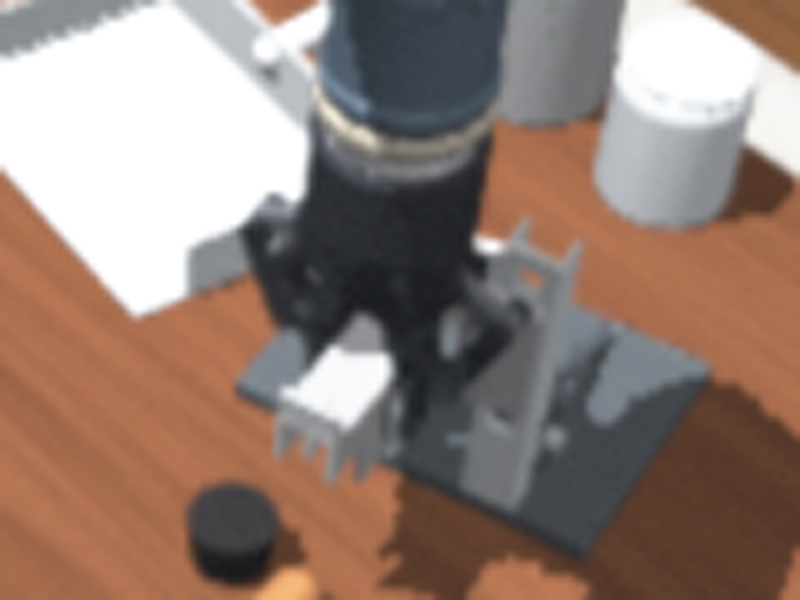

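The picture shows the bracket hooked and level, with its lip at (335,385) and its wing against the upright at (500,380). The wing-top height agrees with the pose of the tool, so nothing has slipped. I continue down by force.

Run:
```python
from h import *
for z in(.134,.130,.127,.125,.1235,.122,.1205):
    r=move_l(P(.0036,z),OS,.008,until_force=12); print(z,r,*claws())
    if r: break
```

```text
0.134 False t 18.10 claws x 3.62 y 0.04 z 134.01 mm F [ 0.2  0.7 -2.7] M [0.01 0.12 0.06]
0.13 False t 18.75 claws x 3.60 y -0.06 z 129.88 mm F [-1.  -0.6 -3.1] M [-0.06  0.09  0.05]
0.127 False t 19.27 claws x 3.58 y -0.03 z 126.89 mm F [-0.3 -0.3 -2.3] M [-0.03  0.05  0.03]
0.125 False t 19.68 claws x 3.61 y 0.03 z 124.88 mm F [-0.1 -0.4 -1.7] M [-0.08  0.07  0.01]
0.1235 False t 20.01 claws x 3.60 y 0.13 z 123.30 mm F [ 0.8  0.  -2.7] M [-0.05  0.06  0.01]
0.122 False t 20.34 claws x 4.15 y -0.06 z 122.33 mm F [ 1.1 -0.1 -0.7] M [ 0.1  -0.14 -0.03]
0.1205 False t 20.68 claws x 4.45 y -0.10 z 121.59 mm F [-1.5  0.9  4.1] M [ 0.14 -0.12  0.03]
```

Run:
```python
from h import *
move_l(P(.0042,.1225),OS,.01); sleep(.2); print(claws())
command_gripper(.05); sleep(.3); print(st())
p=P(.004,0); move_l([*p[:2],.21],OS,.08)
command_gripper(0.0,30)
q=S0+SX*(.0045-.001-.0335)
move_l([*q,.175],OS,.08); sleep(.3); print(st())
r=move_l([*q,.143],OS,.008,until_force=14); print(r,st()); 
move_l([*q,.19],OS,.05)
movep([*(S0+SX*-.14),.27],OS); command_gripper(.085)
im,d,K,R,t=grab("side"); save("fin.png",cv2.resize(im[125:215,300:420],(800,600),interpolation=cv2.INTER_CUBIC))
W=cloud(d,K,R,t).reshape(-1,3)
X=(W[:,:2]-S0)@SX*1e3;Y=(W[:,:2]-S0)@SY*1e3;Z=W[:,2]*1e3
m=(X>-70)&(X<-30)&(abs(Y)<10)&(Z>110)&(Z<140); A=np.c_[X,Y,np.ones(m.size)][m]; print("arm top plane",m.sum(),np.linalg.lstsq(A,Z[m],rcond=None)[0],np.median(Z[m]))
print(st())
```

```text
('t 21.23 claws x 3.91 y 0.00 z 122.17 mm', 'F', array([ 0.1, -0.2, -1.7]), 'M', array([-0.02,  0.08, -0.06]))
(21.8667, array([0.5606, 0.0062, 0.1051]), array([-0.2, -0. , -0. ]), 0.0501)
(24.8917, array([0.5886, 0.0147, 0.1754]), array([0.2, 0.3, 1. ]), -0.0001)
True (27.75, array([0.5886, 0.0148, 0.1504]), array([-1.1,  0.1,  4.5]), -0.0002)
arm top plane 67 [3.24155947e-02 5.47650547e-02 1.26854078e+02] 125.2511718041771
(30.15, array([ 0.4835, -0.0176,  0.2701]), array([-0.5, -0.4,  0. ]), 0.0852)
```

View pics/fin.png

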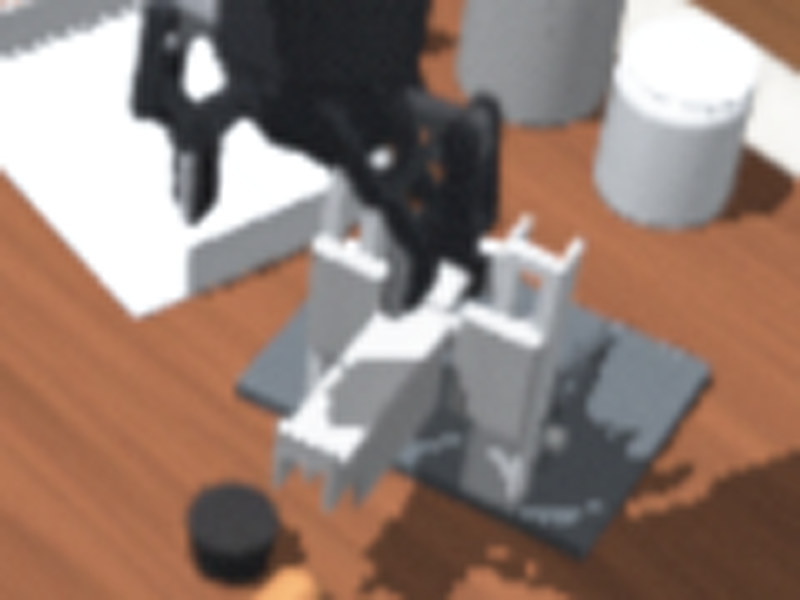

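The picture shows the bracket hanging square, wings flush on both uprights at (350,300) and (500,390), and the bright catch nose at (450,285). I use the wrist camera to check that the nose is fully out again.

Run:
```python
from h import *
movep([.605,.02,.30],OS); sleep(.3)
r=grab("wrist");np.savez("wf.npz",im=r[0],d=r[1],K=r[2],R=r[3],t=r[4])
save("wf.png",cv2.resize(r[0][130:270,220:430],(800,533),interpolation=cv2.INTER_CUBIC))
for f in("ws.npz","wf.npz"):
    s=np.load(f);W=cloud(s["d"],s["K"],s["R"],s["t"])[:270,220:430].reshape(-1,3)
    X=(W[:,:2]-S0)@SX*1e3;Y=(W[:,:2]-S0)@SY*1e3;Z=W[:,2]*1e3
    for z in range(112,160,3):
        m=(abs(Y)<9)&(abs(Z-z)<1.5)&(X>-30)&(X<15)
        if m.sum()>3: print(f,z,m.sum(),np.percentile(X[m],[2,50,98]).round(1))
m=(X>-100)&(X<-30)&(abs(Y)<10)&(Z>110)&(Z<133); A=np.c_[X,Y,np.ones(m.size)][m]; print("arm plane",m.sum(),np.linalg.lstsq(A,Z[m],rcond=None)[0])
m=(X>-30)&(X<-2)&(abs(Y)>20)&(abs(Y)<62)&(Z>130)&(Z<142);print("wings",cv2.minAreaRect(np.c_[X,Y][m].astype(np.float32)),np.percentile(Z[m],[50,95]))
print(st())
```

```text
ws.npz 130 71 [-6.8 -5.5 -3.6]
ws.npz 133 91 [-5.4 -2.9 -0.5]
ws.npz 136 306 [-1.5  5.4 12.3]
ws.npz 139 48 [ 0.  10.2 12.5]
ws.npz 142 20 [11.6 12.1 12.5]
ws.npz 145 54 [11.7 12.6 14.9]
ws.npz 148 38 [12.1 13.4 14.5]
wf.npz 124 443 [-29.3 -19.4  -6.8]
wf.npz 127 102 [-27.8 -11.5  -6.1]
wf.npz 130 59 [-6.4 -5.4 -3.8]
wf.npz 133 88 [-5.1 -2.7 -0.1]
wf.npz 136 291 [-1.2  5.6 12. ]
wf.npz 139 40 [ 0.6 11.7 12.3]
wf.npz 142 21 [11.6 12.1 12.5]
wf.npz 145 56 [11.9 12.5 14.4]
wf.npz 148 43 [12.  13.7 15. ]
arm plane 1994 [4.15296604e-02 1.28604686e-03 1.25535042e+02]
wings ((-6.7657976150512695, 0.35126495361328125), (116.07381439208984, 8.127636909484863), 89.94233703613281) [135.14468063 136.34195932]
(31.0833, array([0.6045, 0.0196, 0.3003]), array([-0. , -0.3,  0.5]), 0.0853)
```

View pics/wf.png

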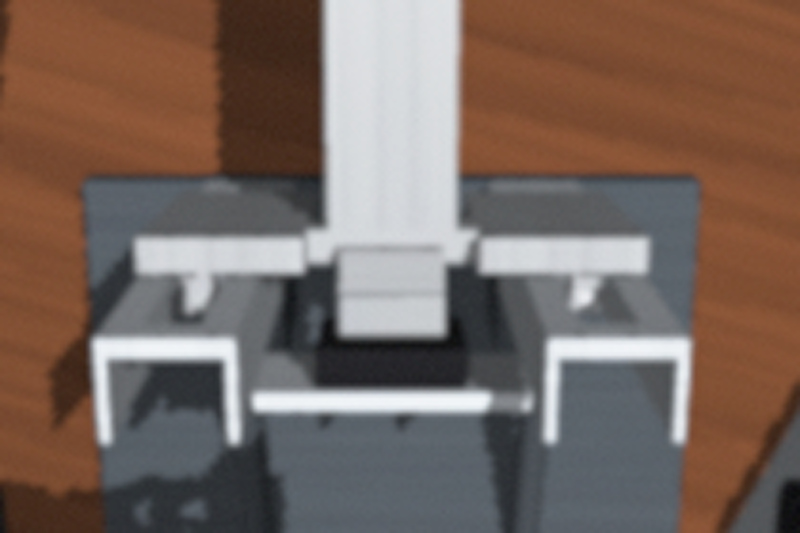

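The picture shows the catch nose at (392,285) lying over the strip, both hooks through their slots at (195,295) and (583,292), and the wings parallel to the face. The nose profile matches the undisturbed one, so the catch is out. Pitch is about 0.04 rad and yaw about 0, both within limits.

```bash
python3 -c "
from h import *
move_l([.55,.0,.36],OS,.1); sleep(.3); print(st()); print(finish_job())"
```

```text
(32.375, array([5.501e-01, 1.000e-04, 3.595e-01]), array([-0.1, -0.1,  0.2]), 0.0849)
the job is handed in; nothing more can be done
None
```

The bracket hangs in the upper slots, pressed home with the catch out over its back bar; pitch is about 0.04 rad and yaw about 0. I handed the job in at about 32 s and the call returned no verdict.

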